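Fit the cover plate on the bench fixture and lock it

ROBOT

A 6-joint arm with a two-finger parallel gripper is mounted at the origin on the work surface. World frame = base frame: x ahead of the robot, y to its left, z up, the work surface at z = 0. Lengths are in m, angles in rad, forces in N, time in s.
With the tool pointing down it reaches from about 0.3 to 0.775 m from the base axis. Payload 14.6 kg.
Tool frame: the origin (TCP) lies midway between the tips of the shut fingers; the grasp point (between the pads) lies 19 mm behind it (ctrl.pinch_z is the distance from the TCP to the grasp point, in m); z points along the fingers, y is the line along which they close (so a half turn about z gives the same grasp; the last joint's range is limited). The gripper opens to 94 mm and grips with 3 to 60 N. Pads are 16 mm wide; open, the fingers measure 119 mm over their backs; the gripper's body (75 mm by 177 mm) begins 78 mm behind the grasp point.
Start: joints at [1.214, 0.3, 1.521, -0, 1.321, -0.067], TCP at [0.157, 0.527, 0.205] pointing down, gripper open.
Joint ranges: [-3.03, 3.03], [-0.79, 2.21], [0.23, 2.52], [-1.04, 4.18], [0, 3.07], [-2.55, 2.55]. Speed limits (rad/s): [2.22, 2.22, 2.57, 3.14, 3.14, 3.14].

INTERFACE

Orientations are given as [roll, pitch, yaw] about the fixed x, y, z axes, in that order (R = Rz(yaw) Ry(pitch) Rx(roll)).
In Python, from station import ctrl gives the robot as it stands.
- The arm moves only by the tool jog_arm, never from a script. Its argument "motion" is a list of rows, each a list of 7 numbers: the shift along the tool's x, y, z in m, then the turn, a rotation vector about the tool's x, y, z in rad, then the opening, from -1 (shut) to 1 (fully open). In form: [[tx, ty, tz, rx, ry, rz, gripper], ...]. A call has 1 to 5 rows; each row shifts and turns the commanded pose from where the row before left it, along the tool's axes as they then stand; what a row does not reach is not made up. A row lasts 1/10 s, in which the tool goes at most 50 mm and 8.59 degrees, less where a joint would pass 70% of its speed; a pose out of reach is approached as far as the arm can. A call is refused whole if a number of a shift passes 0.05 or a number of a turn 0.15, either way. A call with a gripper value outside its range is refused whole. The fingers move at their own pace and stop on an object; "squeeze" is the grip in N (left out, the last holds). Time passes only in rows, so rows that do not move let the fingers close. It gives the time, the measured TCP pose, the force, the opening and the grip force at its end, in the units of the state.
- ctrl.get_obs(): the state, without advancing time (a new reading comes with each control period).
- ctrl.camera(name): name is "side" or "top"; returns the picture (420x560x3 uint8, red, green, blue); there is no depth.
- ctrl.camera_model(name): a dict with "intrinsics" (3x3 intrinsics, pixels), "rvec" (rotation vector, rad) and "tvec" (3), from world to camera coordinates, as OpenCV has them. Camera axes: x right, y down, z forward; pixel columns grow to the right and rows downward; lengths in m; the calibration is good to about 2 mm. A picture is of the moment at which its call begins. camera_model takes no time and is no camera call.
- ctrl.hand_in(): hands the job in; it is judged then, once.
The state is a dict: "time_s": time; "qpos": joint angles; "joint_vel": joint speeds; "tau": joint torques, N m; "ee_pos": TCP position; "eef_rot": TCP orientation; "force": force on the tool from outside, world axes, zero at the start; "moment": the same for the moment, N m; "grip_width": finger opening in m; "grip_force": force on a finger pad.
Only numpy, scipy, OpenCV 4.12 (cv2) and the standard library are available. Lean on these libraries where they do the work, as an engineer would, in place of code of your own. Each camera call takes 0.05 s, during which the arm holds its last target. There are 200 camera calls.

TASK

Pick up the flat plate with the square hub and lower it over the fixture's upright shaft and its locating pin together, keeping hold of it until it is fully home and flat on the seat, then let go. Only after that, push the fixture's hinged lever fully down to lock, and leave it down. Leave the other things on the bench where they are.

Things in the scene. Friction and masses are not known exactly. Their poses are not given: they have to be found in the camera images.
- cover: loose bare-aluminium cover, 0.25-0.5 kg, lying flat, hub up. Plate 8 mm thick, 120 mm along its x (-40 to +80 mm), 90 mm along y (+-45). Square hub 36 x 36 mm, sides parallel to x and y, stands on it at the origin, from 8 to 45 mm height. Origin: bore axis, on the underside; z up. Grip two opposite hub sides from above
- cover_bore (a point): centre, on the underside, of the cover's 22 mm round bore, which goes right through hub and plate (same point as the cover's origin)
- cover_pinhole (a point): centre, on the underside, of the cover's 12 mm round pin hole, which goes through the plate's long end, 58 mm along the cover's +x from the bore
- fixture: fixture fixed to the bench: grey base 160 x 140 mm, 30 mm high, with a dark steel seat block on it (x -45 to +80 mm, y +-42.5 mm), flat top (the seat) 50 mm above the bench, carrying an upright shaft and a pin. Origin: on the shaft axis at bench level, z up. When home, the cover's underside lies on the seat, its x axis along the fixture's +x
- shaft_base (a point): centre of the upright steel shaft at seat level, 50 mm above the bench; axes as the fixture's. The shaft is 18 mm in diameter and stands 50 mm above the seat, its top 8 mm tapered to 10 mm
- pin_base (a point): centre of the upright steel locating pin at seat level, 58 mm along the fixture's +x from the shaft. The pin is 8 mm in diameter and stands 20 mm above the seat, its top 5 mm tapered to 4 mm
- lever_pivot (a point): pivot of the locking lever, 82 mm along the fixture's +y from the shaft axis, 55 mm above the bench; axes as the fixture's, not turning with the lever. The lever, a steel bar 18 mm wide, 10 mm thick, points from here along the fixture's +y, sloping up when raised; a black rubber pad 34 x 34 x 12 mm is centred 104 mm from the pivot. Down, it is level, top 60 mm above the bench
- lock_lever (a joint): angle of the locking lever, rad: 0 fully raised (0.6 rad above level), 0.6 fully down (level, against its stop). Stiff pivot without spring: it stays where it is left; 3 to 5 N down on its outer half moves it
- collar: bystander: loose steel ring 52 mm across, 16 mm high; origin under its centre
- jar: bystander: loose pale jar with a black lid, 56 mm across, 70 mm high; origin under its centre
- screwdriver: bystander: loose screwdriver lying on the bench
- wrench: bystander: loose wrench lying on the bench
- carton: bystander: loose cardboard box 130 x 90 x 60 mm; origin under its centre
There are look-alikes about, which are no part of the job. Of the things that look like the cover, take the one that is nearest to the robot's base at the start.

How it is judged:
On the way, in this order (a step that is already met when the one before it is completed fails the run):
1. the cover, still in the gripper, is down over shaft and pin to within 8 mm of the seat (contact force between the fingers and cover above 0.5 N and z of cover_bore in the frame of shaft_base below 0.008 m and horizontal distance between cover_bore and shaft_base below 0.004 m and horizontal distance between cover_pinhole and pin_base below 0.006 m and angle between cover's own z axis and vertical below 0.05 rad), for 0.05 s.
2. the cover is home on the seat and let go (z of cover_bore in the frame of shaft_base below 0.003 m and horizontal distance between cover_bore and shaft_base below 0.004 m and horizontal distance between cover_pinhole and pin_base below 0.006 m and angle between cover's own z axis and vertical below 0.05 rad and contact force between the fingers and cover below 0.1 N), for 0.2 s.
3. the lever is pushed down with the cover home (z of cover_bore in the frame of shaft_base below 0.003 m and horizontal distance between cover_bore and shaft_base below 0.004 m and horizontal distance between cover_pinhole and pin_base below 0.006 m and angle between cover's own z axis and vertical below 0.05 rad and value of joint lock_lever above 0.52 rad), for 0.2 s.
At the end, for the whole second after the job is handed in: the cover rests on the seat, its underside within 3 mm of it and level within 0.05 rad, bore within 4 mm of the shaft's axis and pin hole within 6 mm of the pin's, let go and at rest; the lever stands at 0.52 rad or more (fully down is 0.6) and at rest (all of step 3 and contact force between the fingers and cover below 0.1 N and linear speed of cover below 0.02 m/s and velocity of joint lock_lever below 0.05 rad/s); the robot touches nothing.
It fails at once if a bystander is shifted by more than 30 mm (distance of any of collar, jar, screwdriver, wrench, carton from where it was at the start of the episode above 0.03 m).
It also fails if it takes over 58 s, if anything falls off the work surface, if the arm or the gripper's body presses on something with over 40 N, if the wrist force passes 120 N, or if a joint passes its speed limit or range.

## Working session

There is one attempt and no reset: what is moved stays moved. The work goes in short steps, Python scripts to look and compute and a tool call to move; the robot and the scene stay as the last step left them, time stands still between calls to the robot, and variables do not carry over. Pictures are saved under pics/ and viewed, at most 13 in all, crops included, and the job is handed in when it is done.

Besides the shell and the picture viewer there is one more tool, called after "Request:" in YAML: its name, and indented under it one key for each argument. jog_arm: Moves the arm, as the interface text tells. Its arguments: {"type":"object","properties":{"motion":{"type":"array"},"squeeze":{"type":"number"}},"required":["motion"]}

```bash
mkdir -p pics; cat > h.py <<'E'
import numpy as np,cv2
from station import ctrl
def snap(n,f,crop=None,s=1):
    im=ctrl.camera(n)[:,:,::-1].copy(); np.save('pics/'+f+'.npy',im)
    save(im,f,crop,s)
def save(im,f,crop=None,s=1):
    if crop: a,b,c,d=crop; im=im[b:d,a:c]
    cv2.imwrite('pics/'+f+'.png',cv2.resize(im,None,fx=s,fy=s,interpolation=cv2.INTER_CUBIC))
def cam(n):
    m=ctrl.camera_model(n); return np.array(m['intrinsics'],float),cv2.Rodrigues(np.array(m['rvec'],float))[0],np.array(m['tvec'],float).ravel()
def px2w(n,u,v,z):
    K,R,t=cam(n); d=R.T@np.linalg.solve(K,[u,v,1]); c=-R.T@t
    return c+d*(z-c[2])/d[2]
def w2px(n,p):
    K,R,t=cam(n); q=K@(R@np.array(p,float)+t); return q[:2]/q[2]
E
python3 - <<'E'
from h import *
snap('top','t0',s=1.42); snap('side','s0',s=1.42)
for n in('top','side'):
    K,R,t=cam(n); print(n,K[0,0],-R.T@t,R[2])
o=ctrl.get_obs(); print(o['time_s'],o['ee_pos'],o['eef_rot'],o['grip_width'],ctrl.pinch_z)
E
```

```text
top 461.8362504961744 [ 0.3031388  -0.01482572  1.46831539] [ 0.19113131  0.00885552 -0.98152453]
side 480.24278377268877 [ 0.0333187  -0.68899484  0.88616282] [ 0.46660389  0.55534645 -0.68838298]
0.1 [0.15708273 0.52685073 0.20495992] [-3.14059089e+00 -4.05628827e-05  2.85181262e+00] 0.09384431502395027 0.0188
```

View pics/t0.png

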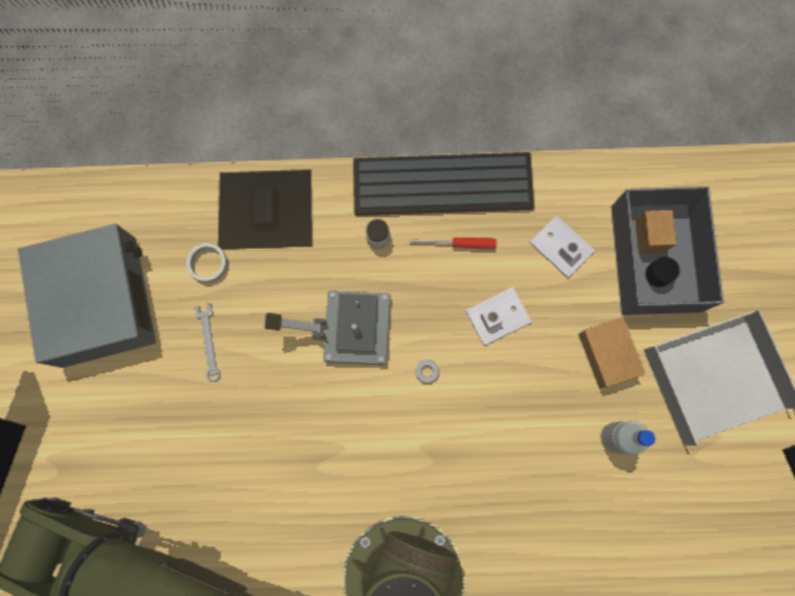

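View pics/s0.png

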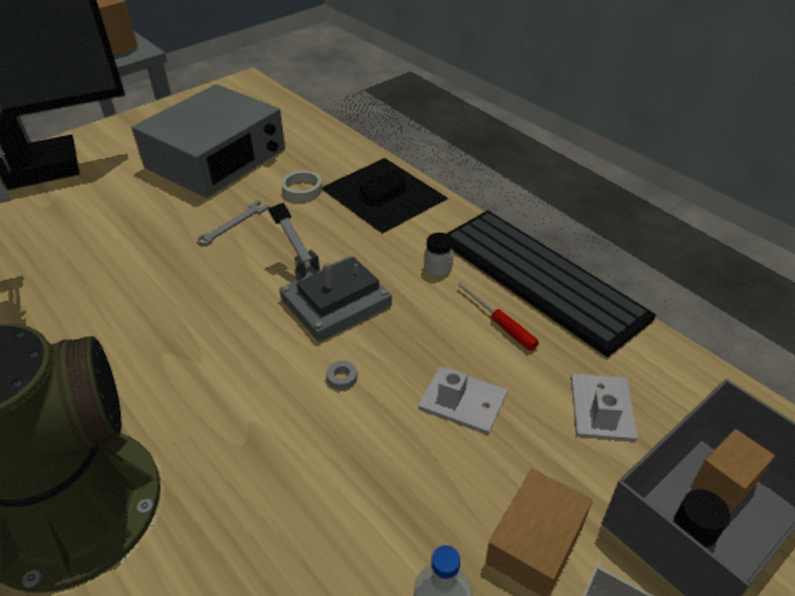

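The top view shows two covers, at about (499,316) and (562,247); the first is nearer the base at the bottom. The fixture is at (357,328) and its lever points left to a pad at (273,321). I'll take enlarged crops next.

```bash
python3 - <<'E'
from h import *
t=np.load('pics/t0.npy'); s=np.load('pics/s0.npy')
a=cv2.resize(t[190:270,175:385],None,fx=3.8,fy=3.8,interpolation=cv2.INTER_CUBIC)
b=cv2.resize(s[140:310,185:365],None,fx=3.4,fy=3.4,interpolation=cv2.INTER_CUBIC)
cv2.imwrite('pics/ta.png',a); cv2.imwrite('pics/sa.png',b)
E
```

```text
(no output)
```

View pics/ta.png

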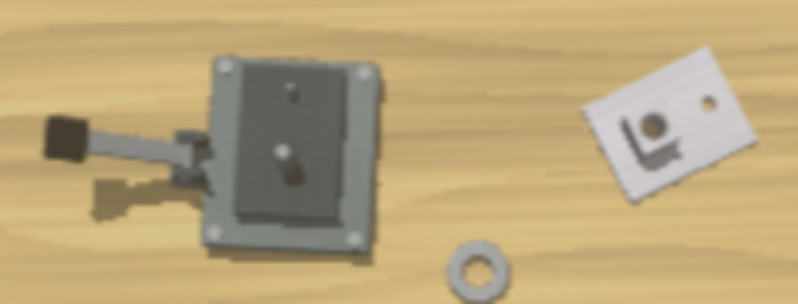

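View pics/sa.png

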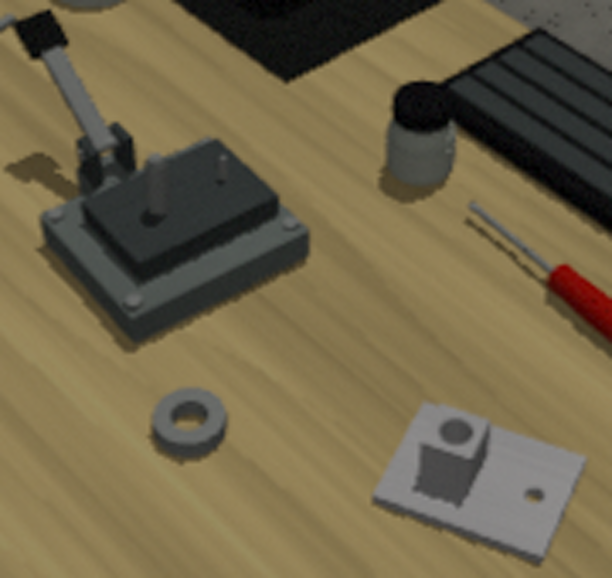

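The crops give me the cover's four corners, bore and pin hole, and the fixture's seat corners, shaft top and pin top, in both views. I'll fit both poses from these points.

```bash
cat > fit.py <<'E'
from h import *
from scipy.optimize import least_squares
def T(c,o,s): return (np.array(o)+(np.array(c)+.5)/s-.5)
def fit(pts,x0):
    def res(p):
        c,s=np.cos(p[2]),np.sin(p[2]); r=[]
        for n,q,P in pts:
            w=[p[0]+c*P[0]-s*P[1],p[1]+s*P[0]+c*P[1],P[2]]
            r+=list(w2px(n,w)-q)
        return np.array(r)
    s=least_squares(res,x0,loss='soft_l1'); return s.x,res(s.x).reshape(-1,2)
E
python3 - <<'E'
from fit import *
A=lambda q:('top',T(q,(175,190),3.8)); B=lambda q:('side',T(q,(185,140),3.4))
def mk(f,l): return [(*f(q),np.array(P)/1000) for q,P in l]
ct=mk(A,[((709,46),(80,45,8)),((757,141),(80,-45,8)),((634,203),(-40,-45,8)),((583,107),(-40,45,8)),((654,126),(0,0,45)),((709,103),(58,0,8))])
cs=mk(B,[((585,457),(80,45,8)),((541,553),(80,-45,8)),((375,494),(-40,-45,8)),((425,404),(-40,45,8)),((457,432),(0,0,45)),((535,494),(58,0,8))])
ft=mk(A,[((237,65),(80,42.5,50)),((345,70),(80,-42.5,50)),((339,218),(-45,-42.5,50)),((235,215),(-45,42.5,50)),((283,151),(0,0,100)),((291,87),(58,0,70))])
fs=mk(B,[((212,138),(80,42.5,50)),((278,200),(80,-42.5,50)),((143,270),(-45,-42.5,50)),((83,205),(-45,42.5,50)),((155,157),(0,0,100)),((224,156),(58,0,70))])
np.set_printoptions(precision=4,suppress=True)
for nm,l,x0 in(('cover',(ct,cs,ct+cs),(.4,-.2,-1.2)),('fix',(ft,fs,ft+fs),(.4,.05,0.))):
    for k in l: x,r=fit(k,x0); print(nm,x)
    print(r.round(1).tolist())
    print(np.hypot(*x[:2]))
E
```

```text
cover [ 0.5471 -0.2165 -1.1457]
cover [ 0.548  -0.2141 -1.1416]
cover [ 0.5475 -0.2151 -1.1435]
[[-0.7, -0.1], [-0.0, -0.5], [-1.0, -0.2], [-0.6, 0.1], [-0.2, -0.0], [-0.1, 0.1], [0.8, 0.3], [0.8, 1.5], [-0.5, 0.5], [-0.1, -0.5], [-0.1, -0.0], [-0.0, 0.5]]
0.5882107276050723
fix [ 0.5265  0.0849 -0.0578]
fix [ 0.526   0.0842 -0.039 ]
fix [ 0.5263  0.0846 -0.0495]
[[0.9, 0.2], [-0.5, -0.7], [0.1, -0.1], [0.0, 0.2], [0.3, 0.4], [-0.4, 0.2], [1.0, 0.1], [0.4, -1.5], [-0.3, -1.1], [-0.7, -0.2], [0.3, 0.7], [-0.5, 0.7]]
0.5330610143045337
```

Request:
jog_arm:
  motion:
    - [-0.033,-0.033,0,0,0,0,0.4]
    - [-0.033,-0.033,0,0,0,0,0.4]
    - [-0.033,-0.033,0,0,0,0,0.4]
    - [-0.033,-0.033,0,0,0,0,0.4]
    - [-0.033,-0.033,0,0,0,0,0.4]
  squeeze: 30

```text
time_s: 0.6
ee_pos: [0.2684, 0.32, 0.2053]
eef_rot: [-3.141, -0.0, 2.852]
force: [1.0, 1.1, 0.2]
grip_width: 0.0657
grip_force: 0.0
```

Request:
jog_arm:
  motion:
    - [-0.033,-0.033,0,0,0,0,0.4]
    - [-0.033,-0.033,0,0,0,0,0.4]
    - [-0.033,-0.033,0,0,0,0,0.4]
    - [-0.033,-0.033,0,0,0,0,0.4]
    - [-0.033,-0.033,0,0,0,0,0.4]

```text
time_s: 1.1
ee_pos: [0.3795, 0.1147, 0.2055]
eef_rot: [3.141, 0.0, 2.852]
force: [0.9, 0.8, -0.2]
grip_width: 0.0661
grip_force: 0.0
```

Request:
jog_arm:
  motion:
    - [-0.033,-0.033,0,0,0,0,0.4]
    - [-0.033,-0.033,0,0,0,0,0.4]
    - [-0.033,-0.033,0,0,0,0,0.4]
    - [-0.033,-0.033,0,0,0,0,0.4]
    - [-0.033,-0.033,0,0,0,0,0.4]

```text
time_s: 1.6
ee_pos: [0.4905, -0.0908, 0.2053]
eef_rot: [3.142, -0.0, 2.851]
force: [1.2, 0.5, 0.2]
grip_width: 0.0659
grip_force: 0.0
```

Request:
jog_arm:
  motion:
    - [0,0,0,0,0,0.142,0.4]
    - [0,0,0,0,0,0.142,0.4]
    - [0,0,0,0,0,0.142,0.4]
    - [0,0,0,0,0,0.142,0.4]
    - [0,0,0,0,0,0.142,0.4]

```text
time_s: 2.1
ee_pos: [0.4899, -0.0888, 0.2052]
eef_rot: [-3.141, -0.0, 2.136]
force: [-0.1, 0.8, 0.2]
grip_width: 0.0655
grip_force: 0.0
```

```bash
cat >> h.py <<'E'
from scipy.spatial.transform import Rotation as Ro
def go(p,yaw):
    o=ctrl.get_obs(); R=Ro.from_euler('xyz',o['eef_rot']); G=Ro.from_euler('xyz',[np.pi,0,yaw])
    print('turn then shift: turn',(R.inv()*G).as_rotvec().round(4),'shift after',G.inv().apply(np.array(p)-o['ee_pos']).round(4),'q6',o['qpos'][5])
E
python3 -c "
from h import *
go((.5475,-.2151,.10),1.998)"
```

```text
turn then shift: turn [-0.0005 -0.0004  0.1379] shift after [-1.388e-01  1.000e-04  1.052e-01] q6 -0.8178437751710496
```

Request:
jog_arm:
  motion:
    - [0,0,0,0,0,0.138,0.4]
    - [-0.035,0,0.026,0,0,0,0.4]
    - [-0.035,0,0.026,0,0,0,0.4]
    - [-0.035,0,0.026,0,0,0,0.4]
    - [-0.034,0,0.026,0,0,0,0.4]

```text
time_s: 2.6
ee_pos: [0.5486, -0.2162, 0.1001]
eef_rot: [-3.141, -0.0, 2.004]
force: [-0.4, 0.1, 0.3]
grip_width: 0.0659
grip_force: 0.0
```

Request:
jog_arm:
  motion:
    - [0,0,0,0,0,0,0.4]
    - [0,0,0,0,0,0,0.4]

```text
time_s: 2.8
ee_pos: [0.548, -0.2149, 0.1007]
eef_rot: [-3.14, -0.002, 2.003]
force: [-0.3, 0.8, -0.1]
grip_width: 0.0656
grip_force: 0.0
```

```bash
python3 -c "
from h import *
go((.5475,-.2151,.014),1.998)
a=ctrl.camera('top')[170:270,290:410,::-1];b=ctrl.camera('side')[180:310,270:370,::-1]
cv2.imwrite('pics/p1.png',np.hstack([cv2.resize(a,(432,360),interpolation=2),cv2.resize(b,(277,360),interpolation=2)]))"
```

```text
turn then shift: turn [-0.0012 -0.0015  0.0049] shift after [ 0.     -0.0005  0.0867] q6 -0.8682031757394845
```

View pics/p1.png

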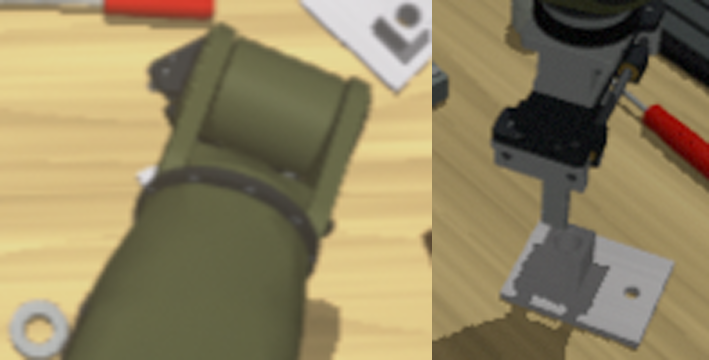

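The side crop shows the fingers in line with the hub and above it, so I'll go down and grip.

Request:
jog_arm:
  motion:
    - [0,0,0.02,0,0,0,0.4]
    - [0,0,0.02,0,0,0,0.4]
    - [0,0,0.02,0,0,0,0.4]
    - [0,0,0.015,0,0,0,0.4]
    - [0,0,0.011,0,0,0,0.4]

```text
time_s: 3.4
ee_pos: [0.5486, -0.2144, 0.0154]
eef_rot: [3.141, 0.001, 2.005]
force: [-0.4, -1.8, 1.5]
grip_width: 0.0658
grip_force: 0.0
```

Request:
jog_arm:
  motion:
    - [0,0,0,0,0,0,-0.4]
    - [0,0,0,0,0,0,-0.6]
    - [0,0,0,0,0,0,-0.6]
    - [0,0,0,0,0,0,-0.6]
    - [0,0,0,0,0,0,-0.6]
  squeeze: 30

```text
time_s: 3.9
ee_pos: [0.5487, -0.2151, 0.0162]
eef_rot: [3.141, 0.001, 2.004]
force: [-1.1, 0.3, 4.4]
grip_width: 0.0356
grip_force: 30.0
```

Request:
jog_arm:
  motion:
    - [0,0,-0.02,0,0,0,-0.6]
    - [0,0,-0.03,0,0,0,-0.6]
    - [0,0,-0.04,0,0,0,-0.6]
    - [0,0,-0.04,0,0,0,-0.6]
    - [0,0,-0.03,0,0,0,-0.6]

```text
time_s: 4.4
ee_pos: [0.5485, -0.215, 0.1779]
eef_rot: [3.141, 0.001, 2.004]
force: [0.1, 0.8, -3.2]
grip_width: 0.0359
grip_force: 30.0
```

Request:
jog_arm:
  motion:
    - [0,0,0,0,0,-0.136,-0.6]
    - [0,0,0,0,0,-0.136,-0.6]
    - [0,0,0,0,0,-0.136,-0.6]
    - [0,0,0,0,0,-0.136,-0.6]
    - [0,0,0,0,0,-0.136,-0.6]

```text
time_s: 4.9
ee_pos: [0.5482, -0.2148, 0.1752]
eef_rot: [3.142, -0.001, 2.689]
force: [-0.3, 0.7, -2.4]
grip_width: 0.036
grip_force: 30.0
```

Request:
jog_arm:
  motion:
    - [0,0,0,0,0,-0.136,-0.6]
    - [0,0,0,0,0,-0.136,-0.6]
    - [0,0,0,0,0,-0.136,-0.6]
    - [0,0,0,0,0,0,-0.6]

```text
time_s: 5.3
ee_pos: [0.5482, -0.2148, 0.1752]
eef_rot: [3.141, -0.001, 3.094]
force: [-0.1, -0.8, -2.0]
grip_width: 0.0362
grip_force: 30.0
```

```bash
python3 -c "
from h import *
go((.5263,.0846,.178),3.092)"
```

```text
turn then shift: turn [ 0.0003 -0.0007  0.002 ] shift after [ 0.0367  0.298  -0.0028] q6 -1.9589110489946087
```

Request:
jog_arm:
  motion:
    - [0.005,0.043,0,0,0,0,-0.6]
    - [0.005,0.043,0,0,0,0,-0.6]
    - [0.005,0.043,0,0,0,0,-0.6]
    - [0.005,0.043,0,0,0,0,-0.6]
    - [0.005,0.043,0,0,0,0,-0.6]

```text
time_s: 5.8
ee_pos: [0.5336, 0.0027, 0.1755]
eef_rot: [3.142, -0.0, 3.087]
force: [0.6, -0.7, -2.8]
grip_width: 0.0361
grip_force: 30.0
```

Request:
jog_arm:
  motion:
    - [0.006,0.043,0,0,0,0,-0.6]
    - [0.006,0.04,0,0,0,0,-0.6]
    - [0,0,0.025,0,0,0,-0.6]
    - [0,0,0.02,0,0,0,-0.6]
    - [0,0,0,0,0,0,-0.6]

```text
time_s: 6.3
ee_pos: [0.5248, 0.0847, 0.1281]
eef_rot: [-3.141, -0.005, 3.089]
force: [0.7, -0.7, -3.1]
grip_width: 0.0356
grip_force: 30.0
```

```bash
python3 -c "
from h import *
go((.5263,.0846,.13),3.092)
snap('side','p2',(200,120,330,260),4.2); print(w2px('side',(.5263,.0846,.1)))
im=ctrl.camera('top');np.save('pics/p2t.npy',im)"
```

```text
turn then shift: turn [-0.0007 -0.0046 -0.0034] shift after [-0.0015 -0.0001 -0.0019] q6 -1.4266240935683778
[230.5095103  186.51864745]
```

View pics/p2.png

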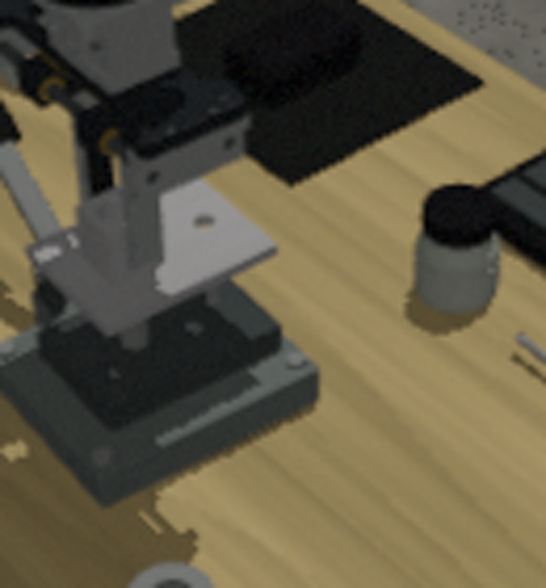

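```bash
python3 - <<'E'
from fit import *
B=lambda q:('side',T(q,(200,120),4.2))
np.set_printoptions(precision=4,suppress=True)
for z in(116,120,124):
    l=[((277,243),(80,-45,z)),((108,323),(-40,-45,z)),((30,242),(-40,45,z)),((205,221),(58,0,z))]
    x,r=fit([(*B(q),np.array(P)/1000) for q,P in l],(.526,.085,-.05)); print(z,x,r.round(1).tolist())
E
```

```text
116 [ 0.5275  0.0891 -0.0752] [[0.5, -0.0], [-0.3, 0.2], [-0.6, 0.2], [0.3, -0.6]]
120 [ 0.5249  0.0852 -0.0746] [[0.7, -0.0], [-0.3, 0.3], [-0.7, 0.2], [0.4, -0.6]]
124 [ 0.5223  0.0812 -0.0739] [[0.8, -0.1], [-0.4, 0.4], [-0.9, 0.1], [0.4, -0.7]]
```

The fit puts the held cover's bore within about 1 mm of the TCP. I'll correct x by 1.5 mm and go down gently.

Request:
jog_arm:
  motion:
    - [-0.0015,0,0,0,-0.004,-0.002,-0.6]
    - [0,0,0,0,0,0,-0.6]
    - [0,0,0.008,0,0,0,-0.6]
    - [0,0,0.008,0,0,0,-0.6]
    - [0,0,0.006,0,0,0,-0.6]

```text
time_s: 6.9
ee_pos: [0.5282, 0.0848, 0.1081]
eef_rot: [3.141, 0.005, 3.093]
force: [1.4, 9.0, 12.6]
grip_width: 0.0356
grip_force: 30.0
```

Request:
jog_arm:
  motion:
    - [0,0,-0.002,0,0,0,-0.6]
    - [0,0.0015,0,0,0,0,-0.6]
    - [0,0,0,0,0,0,-0.6]

```text
time_s: 7.2
ee_pos: [0.5278, 0.086, 0.1102]
eef_rot: [-3.141, 0.004, 3.094]
force: [0.1, 0.1, -3.0]
grip_width: 0.0359
grip_force: 30.0
```

```bash
python3 -c "
from h import *
o=ctrl.get_obs();print(o['force'],o['moment'],o['ee_pos'],o['eef_rot'])
snap('side','p3',(200,130,320,240),5)"
```

```text
[ 0.12247542  0.09097387 -2.99371782] [0.03459391 0.06006516 0.01609489] [0.52779501 0.08600166 0.11015787] [-3.1413093   0.00351182  3.09388844]
```

View pics/p3.png

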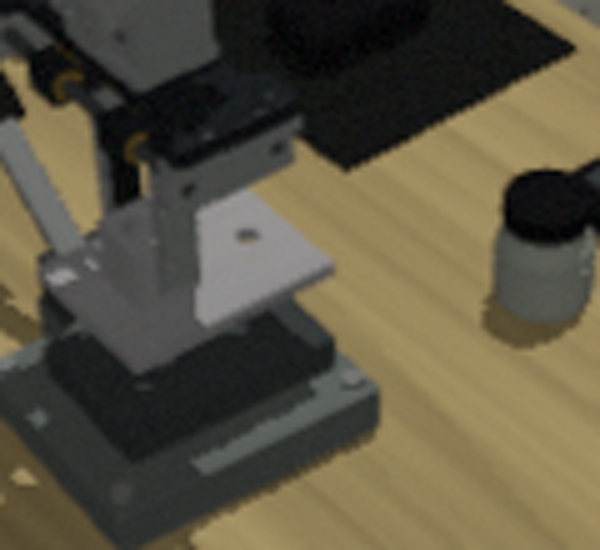

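The cover is free again, with its underside about 6 mm below the shaft top. I'll carry on down in small steps.

Request:
jog_arm:
  motion:
    - [0,0,0.003,0,0,0,-0.6]
    - [0,0,0.003,0,0,0,-0.6]
    - [0,0,0.002,0,0,0,-0.6]
    - [0,0,0,0,0,0,-0.6]

```text
time_s: 7.65
ee_pos: [0.528, 0.0861, 0.1021]
eef_rot: [3.141, 0.004, 3.094]
force: [2.0, 2.5, -4.8]
grip_width: 0.0357
grip_force: 30.0
```

Request:
jog_arm:
  motion:
    - [-0.0007,0.001,0,0,0,0,-0.6]
    - [0,0,0.004,0,0,0,-0.6]
    - [0,0,0.004,0,0,0,-0.6]
    - [0,0,0.004,0,0,0,-0.6]
    - [0,0,0,0,0,0,-0.6]

```text
time_s: 8.15
ee_pos: [0.5284, 0.0868, 0.0897]
eef_rot: [-3.141, 0.003, 3.094]
force: [0.5, -0.8, -2.9]
grip_width: 0.0358
grip_force: 30.0
```

Request:
jog_arm:
  motion:
    - [0,0,0.003,0,0,0,-0.6]
    - [0,0,0.003,0,0,0,-0.6]
    - [0,0,0.002,0,0,0,-0.6]
    - [0,0,0,0,0,0,-0.6]

```text
time_s: 8.55
ee_pos: [0.5286, 0.0869, 0.0821]
eef_rot: [-3.141, 0.004, 3.094]
force: [0.7, -0.4, -2.8]
grip_width: 0.0358
grip_force: 30.0
```

```bash
python3 -c "
from h import *
o=ctrl.get_obs();print(o['force'],o['moment'],o['ee_pos'],o['eef_rot'])"
```

```text
[ 0.66899636 -0.36122941 -2.84949128] [-0.01928812  0.0455075  -0.01024246] [0.52863427 0.08689144 0.08213415] [-3.14149493  0.00350054  3.09377707]
```

Underside is at about 66 mm, already 4 mm below the pin's top, with no contact. I'll continue.

Request:
jog_arm:
  motion:
    - [0,0,0.003,0,0,0,-0.6]
    - [0,0,0.003,0,0,0,-0.6]
    - [0,0,0.003,0,0,0,-0.6]
    - [0,0,0,0,0,0,-0.6]

```text
time_s: 8.95
ee_pos: [0.5286, 0.0869, 0.0729]
eef_rot: [-3.141, 0.003, 3.094]
force: [0.5, -0.2, -3.5]
grip_width: 0.0358
grip_force: 30.0
```

Request:
jog_arm:
  motion:
    - [0,0,0.003,0,0,0,-0.6]
    - [0,0,0.002,0,0,0,-0.6]
    - [0,0,0.002,0,0,0,-0.6]
    - [0,0,0,0,0,0,-0.6]

```text
time_s: 9.35
ee_pos: [0.5288, 0.0869, 0.0663]
eef_rot: [-3.142, 0.004, 3.094]
force: [-0.3, -0.2, -3.2]
grip_width: 0.036
grip_force: 30.0
```

Request:
jog_arm:
  motion:
    - [0,0,0.001,0,0,0,-0.6]
    - [0,0,0.001,0,0,0,-0.6]
    - [0,0,0,0,0,0,-0.6]

```text
time_s: 9.65
ee_pos: [0.529, 0.0869, 0.0661]
eef_rot: [3.142, 0.005, 3.094]
force: [-9.8, -0.8, 18.8]
grip_width: 0.0359
grip_force: 30.0
```

The seat is reached at TCP 0.066, as expected (0.050 + 0.016). I'll relieve the preload and open.

Request:
jog_arm:
  motion:
    - [0,0,-0.001,0,0,0,-0.6]
    - [0,0,0,0,0,0,0.2]
    - [0,0,0,0,0,0,0.2]
    - [0,0,0,0,0,0,0.2]
    - [0,0,0,0,0,0,0.2]

```text
time_s: 10.15
ee_pos: [0.5289, 0.0869, 0.0653]
eef_rot: [-3.142, 0.004, 3.094]
force: [0.7, -0.4, -0.6]
grip_width: 0.0563
grip_force: 0.0
```

Request:
jog_arm:
  motion:
    - [0,0,-0.01,0,0,0,0.2]
    - [0,0,-0.03,0,0,0,0.2]
    - [0,0,-0.04,0,0,0,0.2]
    - [0,0,-0.04,0,0,0,0.2]
    - [0,0,-0.03,0,0,0,0.2]

```text
time_s: 10.65
ee_pos: [0.5284, 0.087, 0.2189]
eef_rot: [3.141, 0.007, 3.094]
force: [0.6, -0.2, 0.0]
grip_width: 0.0558
grip_force: 0.0
```

```bash
python3 -c "
from h import *
p=np.array([.528,.0865]);a=-.05;ey=np.array([-np.sin(a),np.cos(a)])
for th in (.6,.3,0): print(th,p+ey*(.082+.104*np.cos(th)),.055+.104*np.sin(th))
q=p+ey*(.082+.1); go((*q,.19),3.092)
snap('side','p4',(180,110,320,240),4.2)"
```

```text
0.6 [0.53638825 0.25412515] 0.11372281723308367
0.3 [0.53706397 0.26762835] 0.08573410149277931
0 [0.53729613 0.27226755] 0.055
turn then shift: turn [0.0004 0.0066 0.0018] shift after [0.0003 0.1815 0.0289] q6 -1.4278315651058178
```

View pics/p4.png

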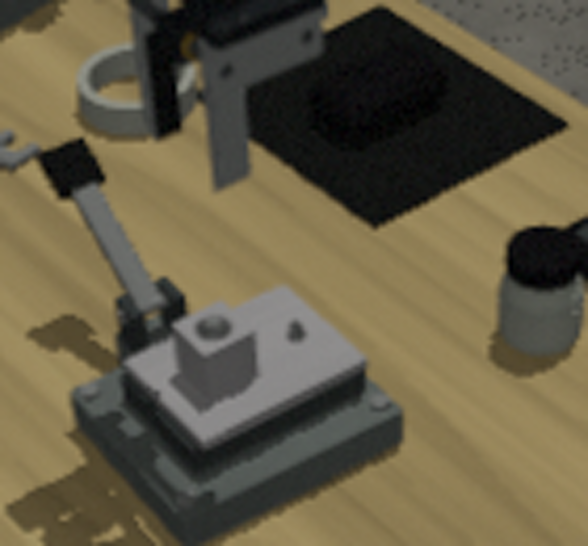

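The cover lies flat on the seat with the pin through its hole, and the gripper is clear. The lever is still raised, with its pad at (72,167). I'll shut the fingers and push the pad down.

Request:
jog_arm:
  motion:
    - [0,0.034,0,0,0.006,0,-1]
    - [0,0.034,0,0,0,0,-1]
    - [0,0.034,0,0,0,0,-1]
    - [0,0.034,0,0,0,0,-1]
    - [0,0.034,0,0,0,0,-1]

```text
time_s: 11.2
ee_pos: [0.5362, 0.2581, 0.216]
eef_rot: [3.141, -0.002, 3.094]
force: [-1.0, 0.4, 0.7]
grip_width: 0.0196
grip_force: 0.0
```

Request:
jog_arm:
  motion:
    - [0,0,0.03,0,0,0,-1]
    - [0,0,0.03,0,0,0,-1]
    - [0,0,0.01,0,0,0,-1]
    - [0,0,0,0,0,0,-1]
    - [0,0,0,0,0,0,-1]

```text
time_s: 11.7
ee_pos: [0.5368, 0.2568, 0.147]
eef_rot: [3.141, -0.0, 3.094]
force: [-0.5, -1.0, 1.0]
grip_width: 0.0006
grip_force: 0.0
```

```bash
python3 -c "
from h import *
snap('side','p5',(150,60,290,200),4.2)"
```

```text
(no output)
```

View pics/p5.png

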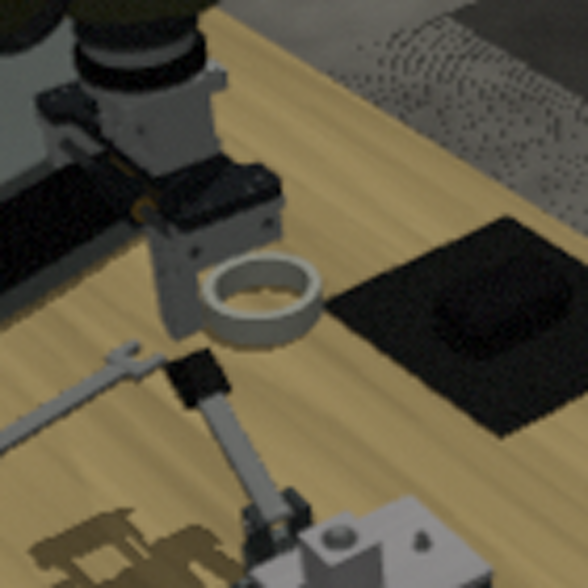

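```bash
python3 -c "
from fit import *
a=T((66,139),(175,190),3.8);b=T((198,378),(150,60),4.2);c=T((72,167),(180,110),4.2)
print(a,b,c)
for z in(.105,.115,.125): print(z,px2w('top',*a,z),px2w('side',*b,z),px2w('side',*c,z))
o=ctrl.get_obs();print(w2px('side',o['ee_pos']),T((180,335),(150,60),4.2))"
```

```text
[192.         226.21052632] [196.76190476 149.61904762] [196.76190476 149.38095238]
0.105 [0.54175475 0.25657193 0.105     ] [0.54485107 0.26372958 0.105     ] [0.5454513  0.26463886 0.105     ]
0.115 [0.54000449 0.25458121 0.115     ] [0.53830272 0.25153335 0.115     ] [0.53889527 0.25243098 0.115     ]
0.125 [0.53825422 0.2525905  0.125     ] [0.53175438 0.23933711 0.125     ] [0.53233924 0.24022311 0.125     ]
[193.67655122 139.02916714] [192.47619048 139.38095238]
```

Triangulation puts the pad at (0.540, 0.255, 0.114), so the tool is over it.

Request:
jog_arm:
  motion:
    - [-0.003,0,0.008,0,0,0,-1]
    - [0,0,0.008,0,0,0,-1]
    - [0,0.001,0.008,0,0,0,-1]
    - [0,0.001,0.008,0,0,0,-1]
    - [0,0.001,0.008,0,0,0,-1]

```text
time_s: 12.25
ee_pos: [0.5394, 0.2598, 0.1049]
eef_rot: [3.141, -0.002, 3.094]
force: [0.3, -0.0, 1.9]
grip_width: 0.0002
grip_force: 0.9
```

Request:
jog_arm:
  motion:
    - [0,0.002,0.008,0,0,0,-1]
    - [0,0.002,0.008,0,0,0,-1]
    - [0,0.002,0.006,0,0,0,-1]
    - [0,0.002,0.005,0,0,0,-1]
    - [0,0,0,0,0,0,-1]

```text
time_s: 12.75
ee_pos: [0.5393, 0.2677, 0.0776]
eef_rot: [-3.141, -0.003, 3.094]
force: [0.4, -0.3, 0.2]
grip_width: 0.0006
grip_force: 0.0
```

Request:
jog_arm:
  motion:
    - [0,0,0.004,0,0,0,-1]
    - [0,0,0.004,0,0,0,-1]
    - [0,0,0.003,0,0,0,-1]

```text
time_s: 13.05
ee_pos: [0.5396, 0.2677, 0.0673]
eef_rot: [3.141, -0.002, 3.094]
force: [0.5, 1.3, 1.4]
grip_width: 0.0004
grip_force: 0.9
```

```bash
python3 -c "
from h import *
print(ctrl.get_obs()['force'])
snap('side','p6',(150,80,310,230),3.8)"
```

```text
[0.49118878 1.32943513 1.37358696]
```

View pics/p6.png

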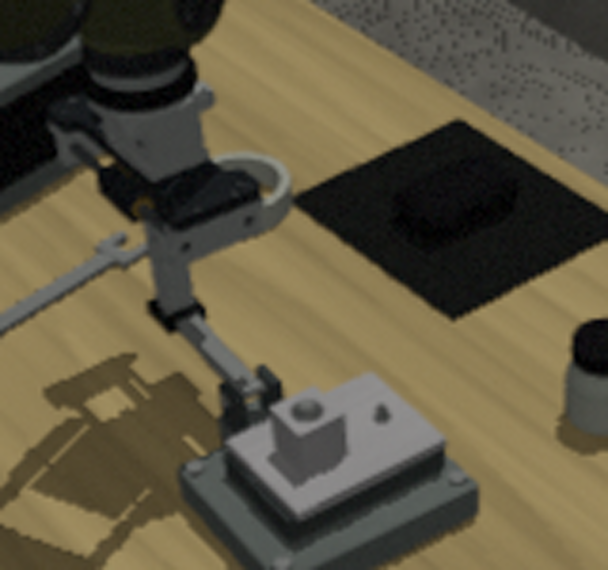

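The fingers are on the pad and the lever is nearly level. I'll press on until it meets the stop.

Request:
jog_arm:
  motion:
    - [0,0,0.003,0,0,0,-1]
    - [0,0,0.002,0,0,0,-1]
    - [0,0,0,0,0,0,-1]

```text
time_s: 13.4
ee_pos: [0.5395, 0.2675, 0.0621]
eef_rot: [-3.141, -0.002, 3.094]
force: [-0.0, -0.4, 0.6]
grip_width: 0.0004
grip_force: 0.0
```

Request:
jog_arm:
  motion:
    - [0,0,0.002,0,0,0,-1]
    - [0,0,0.002,0,0,0,-1]

```text
time_s: 13.6
ee_pos: [0.5399, 0.2676, 0.0605]
eef_rot: [3.141, -0.001, 3.094]
force: [-13.0, -6.7, 36.0]
grip_width: 0.0002
grip_force: 18.1
```

The force rose sharply at z = 0.0605, where the lever's top should be when level, so it is at its stop. I'll retreat.

Request:
jog_arm:
  motion:
    - [0,0,-0.005,0,0,0,-1]
    - [0,0,-0.02,0,0,0,-1]
    - [0,0,-0.04,0,0,0,-1]
    - [0,0,-0.04,0,0,0,-1]
    - [0,0,-0.04,0,0,0,-1]

```text
time_s: 14.1
ee_pos: [0.5396, 0.2674, 0.2048]
eef_rot: [-3.141, -0.003, 3.094]
force: [0.7, -0.3, 0.1]
grip_width: 0.0007
grip_force: 0.0
```

Request:
jog_arm:
  motion:
    - [0,0,-0.02,0,0,0,-1]
    - [0,0,0,0,0,0,-1]
    - [0,0,0,0,0,0,-1]

```text
time_s: 14.4
ee_pos: [0.5397, 0.2674, 0.2225]
eef_rot: [-3.141, -0.003, 3.094]
force: [0.3, -0.1, -0.7]
grip_width: 0.0006
grip_force: 0.0
```

```bash
python3 -c "
from h import *
snap('side','p7',(150,80,310,230),3.8)"
```

```text
(no output)
```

View pics/p7.png

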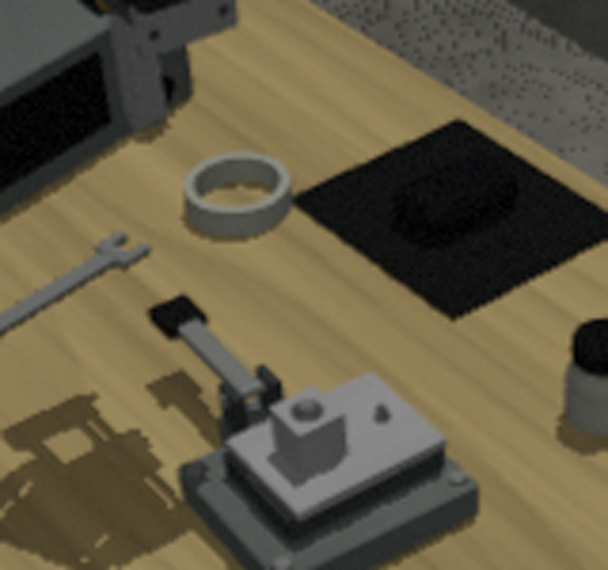

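The lever is level, the cover is home and the robot is clear, so I'm handing in.

```bash
python3 -c "
from station import ctrl
print(ctrl.hand_in())"
```

```text
the job is handed in; nothing more can be done
None
```

The cover is seated over the shaft and pin and let go, the lever is pushed down to its stop, no bystander was touched, and I handed the job in at about 14.5 s; no verdict was returned.

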